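# Screw the protective cap onto the supply's outlet

## Robot

A 6-joint arm with a two-finger parallel gripper is mounted at the origin on the work surface. World frame = base frame: x ahead of the robot, y to its left, z up, the work surface at z = 0. Lengths are in m, angles in rad, forces in N, time in s.
With the tool pointing down it reaches from about 0.375 to 0.9 m from the base axis. Payload 3.1 kg.
Tool frame: the origin (TCP) lies midway between the tips of the shut fingers; the grasp point (between the pads) lies robot.grip_point_offset behind it (robot.grip_point_offset is the distance from the TCP to the grasp point, in m); z points along the fingers, y is the direction in which the jaws open and shut (so a half turn about z gives the same grasp; the last joint's range is limited). The gripper opens to 87 mm and grips with 3 to 60 N. Pads are 19 mm wide; open, the fingers measure 117 mm over their backs; the gripper's body (75 mm by 190 mm) begins 51 mm behind the grasp point.
Start: joints at [1.063, 0.527, 1.433, -0, 1.181, -0.178], TCP at [0.202, 0.592, 0.223] pointing down, gripper open.
Joint ranges: [-3.08, 3.08], [-0.75, 2.2], [0.22, 2.44], [-1.43, 4.57], [0, 2.65], [-2.85, 2.85]. Speed limits (rad/s): [2.79, 2.79, 3.14, 3.14, 3.14, 3.14].

## Interface

Orientations are given as a unit quaternion [x, y, z, w].
In Python, from rig import robot, cams, hand_in gives the robot as it stands. The module is installed in compiled form; this text tells all that it offers.
- The arm moves only by the tool send_rows, never from a script. Its argument "steps" is one flat list of numbers, 5 for each row, row after row: the finger opening in m, from 0 to 0.087, then the shift along the tool's x, y, z in m, then the turn about the tool's z in rad. A call has 1 to 8 rows; each row is the pose to reach, as a shift and turn from the pose measured when the call began, along the tool's axes at that moment; what a row does not reach only later rows make up. A row lasts 1/8 s, in which the tool goes at most 62.5 mm and 10.7 degrees, less where a joint would pass 70% of its speed; a pose out of reach is approached as far as the arm can. A call with a gripper value outside its range is refused whole. The fingers move at their own pace and stop on an object; "force" is the grip in N (left out, the last holds). Time passes only in rows, so rows that repeat a pose let the fingers close. It gives the time, the measured TCP pose, the force and the opening at its end, in the units of the state.
- robot.get_obs(): the state, without advancing time (a new reading comes with each control period).
- cams.camera(name): name is "scene" or "top"; returns a dict with "color" (400x640x3 uint8, red, green, blue), "range_z" (400x640 float32, m along the optical axis (not along the pixel's ray), 0 where there is no reading), "intrinsics" (3x3 intrinsics, pixels), "k1" (the pictures are not rectified: a ray, as slopes to the right and down, at radius r is drawn at 1 + k1 r^2 times it, then the intrinsics apply), "extrinsics" (4x4, takes a point from camera to world coordinates). Camera axes: x right, y down, z forward; pixel columns grow to the right and rows downward; lengths in m; the calibration is good to about 2 mm. A picture is of the moment at which its call begins.
- hand_in(): hands the job in, once; it reports no verdict.
The state is a dict: "time": time; "q": joint angles; "joint_velocities": joint speeds; "joint_torque": joint torques, N m; "position": TCP position; "tool_rot": TCP orientation; "ft_force": force on the tool from outside, world axes, zero at the start; "moment": the same for the moment, N m; "grip_width": finger opening in m.
Only numpy, scipy, OpenCV 4.12 (cv2) and the standard library are available. Lean on these libraries where they do the work, as an engineer would, in place of code of your own. Each camera call takes 0.05 s, during which the arm holds its last target.

## Task

The power outlet on the chassis is not in use: fetch its dark metal screw cap from the bench and close the outlet with it. Set the cap squarely on the thread and, pressing only lightly, back it off (anticlockwise from above) until you feel it ride up and drop into the thread start; only then run it in clockwise until it is fully home and snug on its seat, no more than finger-tight, and let go. Never force a cap that binds, and leave the spool, the meter and the screwdriver where they are.

Things in the scene. Friction and masses are not known exactly. Their poses are not given: they have to be found in the camera images.
- cap: Dark ribbed metal screw cap, a cup with its open end down: outer diameter 49 mm (51 mm over the ribs), height 31 mm, closed top with a brighter disc, about 160 g. Origin: centre of its open rim (underside); z up through the closed top. It starts standing open end down on the bench.
- cap_lugs (a point): On the cap's axis, 3 mm above its rim: level of the three small thread lugs inside, 120 degrees apart, 37.4 mm across their tips. At what angle they stand about the axis is not known.
- outlet: Upright round steel outlet shell on the chassis, right-hand triple-start outside thread. Origin: centre of the flat seat face (58 mm steel collar) on which the cap's rim bears when home, 66 mm above the bench; z up. Shell 36 mm in diameter, 41 mm over the thread, 19 mm high above the seat; tapered nose, 31 mm at the tip. The cap has 0.7 mm of sideways play. Thread angle unknown, yaw at random.
- thread_top (a point): On the outlet's axis, 13 mm above the seat: top of the ridges, where the three thread starts lie, 120 degrees apart, blunt. Set on anyhow, the cap's rim rests 7 to 11.5 mm above the seat, lugs on the ridges. Backed off (anticlockwise from above) under light pressure it rides up 2.15 mm per rad to 11.5 mm, then drops 4.5 mm into the next start.
- seat (a point): Centre of the seat face again. From the drop (rim 7 mm above it) the cap runs in clockwise, 2.15 mm down per rad (13.5 mm per turn), 0.7 mm of axial play. The black seal ring on it stands 1 mm proud and yields (12 N flush): the turning gets stiffer (0.1 to 0.2 Nm) 3.4 to 4 rad from the drop: home. More turning only strains the thread.
- chassis: Fixed brushed-aluminium power-supply chassis, 150 mm (its x) by 340 mm (its y) by 60 mm high, knobs on its +x side. Origin: centre of its underside. The outlet stands on its top at y = -105 mm; a transformer (59 mm high) and two glass valves (76 mm high) stand on its top at y of 25 to 145 mm.
- spool: Bystander: standing grey spool of solder wire, diameter 52 mm, height 40 mm. Origin: centre of its underside.
- meter: Bystander: grey hand multimeter lying on its back, 150 mm (its x) by 76 mm (its y) by 40 mm high over its dial. Origin: centre of its underside.
- screwdriver: Bystander: screwdriver lying on the bench, 180 mm long along its x axis, handle at -x. Origin: on the bench below its middle.

How it is judged:
By the outcome, as a careful person would: the job done as asked, in the order asked, and still so for the second after the job is handed in, with the robot touching nothing.
It also fails if it takes over 72 s, if anything falls off the work surface, if the arm or the gripper's body presses on something with over 40 N, if the wrist force passes 120 N, or if a joint passes its speed limit or range.

## Working session

There is one attempt and no reset: what is moved stays moved. The work goes in short steps, Python scripts to look and compute and a tool call to move; the robot and the scene stay as the last step left them, time stands still between calls to the robot, and variables do not carry over. Pictures are saved under pics/ and viewed, and the job is handed in when it is done.

Besides the shell and the picture viewer there is one more tool, called after ">>>" as a command line: name --argument value ..., lists and objects as JSON in quotes. send_rows: Moves the arm, as the interface text tells. Its arguments: {"type":"object","properties":{"steps":{"type":"array","items":{"type":"number"}},"force":{"type":"number"}},"required":["steps"]}

```bash
mkdir -p pics; python3 - <<'E'
from rig import robot,cams
import cv2,numpy as np
o=robot.get_obs();print({k:np.round(v,4).tolist() for k,v in o.items()},robot.grip_point_offset)
for n in("scene","top"):
    c=cams.camera(n);cv2.imwrite(f"pics/{n}0.png",c["color"][:,:,::-1])
    np.savez(f"{n}0.npz",**c);print(n,c["intrinsics"].tolist(),c["k1"],np.round(c["extrinsics"],4).tolist())
E
```

```text
{'time': 0.0, 'q': [1.0635, 0.5285, 1.4339, -0.0, 1.1814, -0.1785], 'joint_velocities': [0.0007, -0.0021, -0.0004, 0.0007, -0.0008, 0.0002], 'joint_torque': [0.0, -44.0039, -17.6595, 0.0632, 0.0581, -0.0002], 'position': [0.2014, 0.5909, 0.2216], 'tool_rot': [0.1636, 0.9865, -0.001, -0.0004], 'ft_force': [-0.2051, -0.1836, 0.3875], 'moment': [-0.0333, 0.0414, -0.0234], 'grip_width': 0.0871} 0.0187
scene [[491.4677306146869, 0.0, 328.771360038502], [0.0, 491.4677306146869, 197.89999523617595], [0.0, 0.0, 1.0]] -0.06967338343262665 [[-0.1402, 0.7868, -0.6011, 1.2188], [0.99, 0.1192, -0.0749, -0.0242], [0.0127, -0.6056, -0.7957, 0.9714], [0.0, 0.0, 0.0, 1.0]]
top [[393.61621015794793, 0.0, 314.7601611071061], [0.0, 393.61621015794793, 200.5216867816808], [0.0, 0.0, 1.0]] -0.06884926526136467 [[-0.002, -0.9858, 0.1678, 0.4245], [-0.9996, -0.003, -0.0294, -0.1155], [0.0295, -0.1678, -0.9854, 0.9049], [0.0, 0.0, 0.0, 1.0]]
```

View pics/scene0.png

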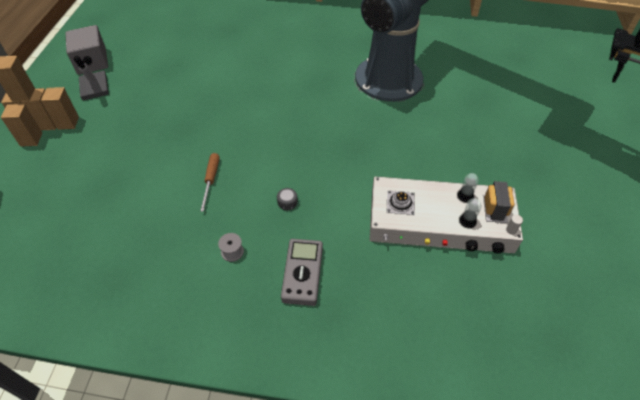

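View pics/top0.png

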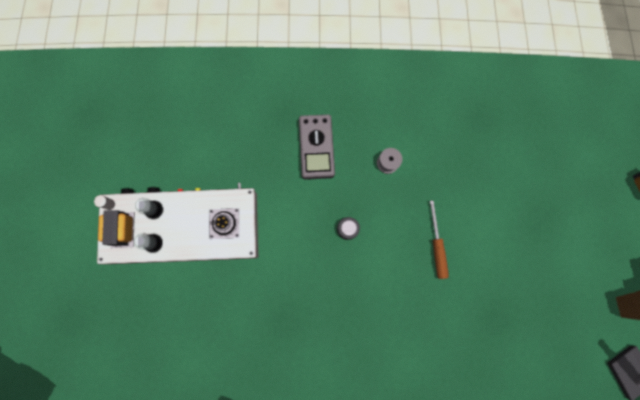

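Scene: cap at (287,198), outlet at (401,200), spool (231,247), meter (302,271), screwdriver (210,182). Top: cap at (348,228), outlet at (223,222). Next I zoom in and measure.

```bash
cat > h.py <<'E'
import numpy as np,cv2
def load(f): return dict(np.load(f))
def und(c,uv):
    K=c["intrinsics"];k=float(c["k1"]);uv=np.atleast_2d(np.array(uv,float))
    return cv2.undistortPoints(uv[:,None,:],K,np.array([k,0,0,0]))[:,0]
def ray(c,uv):
    d=np.c_[und(c,uv),np.ones(len(np.atleast_2d(uv)))]; E=c["extrinsics"]
    return E[:3,3],d@E[:3,:3].T
def plane(c,uv,z):
    o,d=ray(c,uv); return o+d*((z-o[2])/d[:,2])[:,None]
def cloud(c):
    h,w=c["range_z"].shape; u,v=np.meshgrid(np.arange(w),np.arange(h))
    n=und(c,np.c_[u.ravel(),v.ravel()]); z=c["range_z"].ravel()
    p=np.c_[n*z[:,None],z]; E=c["extrinsics"]
    P=p@E[:3,:3].T+E[:3,3]; P[z==0]=np.nan
    return P.reshape(h,w,3)
E
python3 - <<'E'
from h import *
ims=[]
for n,pts in(("scene",[(287,198),(401,200)]),("top",[(348,228),(223,222)])):
    c=load(n+"0.npz");P=cloud(c)
    r=[]
    for (u,v) in pts:
        r.append(cv2.resize(c["color"][v-25:v+25,u-25:u+25,::-1],(400,300) if 0 else (300,300),interpolation=cv2.INTER_NEAREST))
        print(n,(u,v),P[v,u].round(4))
        Q=P[v-35:v+35,u-35:u+35].reshape(-1,3)
        lo=0.022 if pts.index((u,v))==0 else 0.075
        hi=0.045 if lo<.03 else 0.1
        m=(Q[:,2]>lo)&(Q[:,2]<hi); q=Q[m]
        print(' above',lo,m.sum(),q.mean(0).round(4),q.min(0).round(4),q.max(0).round(4),np.percentile(q[:,2],[50,90]).round(4))
    ims.append(np.hstack(r))
cv2.imwrite("pics/zoom0.png",np.vstack(ims))
E
```

```text
scene (287, 198) [ 0.5259 -0.2112  0.034 ]
 above 0.022 284 [ 0.5163 -0.2152  0.0295] [ 0.4901 -0.241   0.0221] [ 0.5404 -0.1908  0.0353] [0.0298 0.0324]
scene (401, 200) [0.5298 0.0554 0.084 ]
 above 0.075 204 [0.5236 0.0552 0.0837] [0.5033 0.0349 0.0754] [0.541  0.0743 0.0923] [0.0845 0.088 ]
top (348, 228) [ 0.5114 -0.216   0.0294]
 above 0.022 385 [ 0.5121 -0.2159  0.031 ] [ 0.4872 -0.2414  0.0234] [ 0.5364 -0.1914  0.0373] [0.0312 0.0335]
top (223, 222) [0.5178 0.0514 0.0868]
 above 0.075 299 [0.5174 0.0521 0.0846] [0.4977 0.0341 0.0751] [0.5381 0.0725 0.092 ] [0.086  0.0888]
```

View pics/zoom0.png

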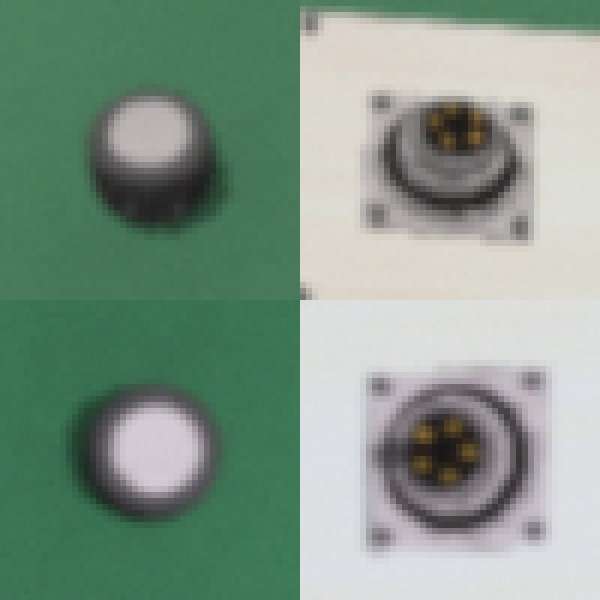

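The zoom shows the cap's bright disc and the outlet with its four flange screws clearly in both views. I'll get the precise centres now.

```bash
python3 - <<'E'
from h import *
def tri(cs,uvs):
    A=np.zeros((3,3));b=np.zeros(3)
    for c,uv in zip(cs,uvs):
        o,d=ray(c,uv);d=d[0]/np.linalg.norm(d[0]);M=np.eye(3)-np.outer(d,d);A+=M;b+=M@o
    p=np.linalg.solve(A,b)
    return p
cs={n:load(n+"0.npz") for n in("scene","top")}
def cen(c,u,v,f,r=14):
    g=cv2.cvtColor(c["color"],cv2.COLOR_RGB2GRAY)[v-r:v+r+1,u-r:u+r+1].astype(float)
    hsv=cv2.cvtColor(c["color"],cv2.COLOR_RGB2HSV)[v-r:v+r+1,u-r:u+r+1]
    m=f(g,hsv).astype(np.uint8)
    n,l,s,ce=cv2.connectedComponentsWithStats(m)
    i=1+np.argmax(s[1:,4]);return ce[i]+[u-r,v-r],s[i]
cap=[]
for n,p in(("scene",(287,197)),("top",(348,228))):
    c=cs[n]
    q,s=cen(c,*p,lambda g,h:(g>150)&(h[...,1]<60)) if n=="top" else cen(c,*p,lambda g,h:(g>120)&(h[...,1]<60),12)
    print(n,q,s,plane(c,q,.031)); cap.append(q)
    m=cen(c,*p,lambda g,h:~((h[...,0]>55)&(h[...,0]<95)&(h[...,1]>80)),18)
    print('  whole',m,plane(c,m[0],.025))
print('cap tri',tri(cs.values(),cap))
# outlet: flange holes from zoom (6x, offset)
off={"scene":(401-25,200-25),"top":(223-25,222-25)}
sc=np.array([(380-300,103),(520-300,115),(376-300,213),(520-300,228)])/6.-.5+off["scene"]
tp=np.array([(380-300,385-300),(533-300,380-300),(379-300,537-300),(534-300,529-300)])/6.-.5+off["top"]
for n,x in(("scene",sc),("top",tp)):
    w=plane(cs[n],x,.0625);print(n,w.round(4).tolist(),w.mean(0).round(4), 'diag mids',((w[0]+w[3])/2).round(4),((w[1]+w[2])/2).round(4))
# socket dark disc
so=np.array([455-300,125])/6-.5+off["scene"];to=np.array([448-300,448-300])/6-.5+off["top"]
for n,x in(("scene",so),("top",to)): print(n,plane(cs[n],x,.085).round(4))
print(tri(cs.values(),[so,to]))
# point clouds: fits by height for top of shell
for n in cs:
    P=cloud(cs[n]).reshape(-1,3)
    m=(np.abs(P[:,0]-.52)<.05)&(np.abs(P[:,1]-.053)<.05)
    for z in(.06,.066,.079,.085):
        k=m&(np.abs(P[:,2]-z)<.002);print(n,z,k.sum(),P[k].mean(0).round(4),P[k].min(0).round(4),P[k].max(0).round(4))
    k=np.abs(P[:,2]-.06)<.004
    xy=P[k&(P[:,0]>.35)&(P[:,0]<.7)&(abs(P[:,1]-.15)<.25)][:,:2].astype(np.float32)
    print(n,'chassis',cv2.minAreaRect(xy))
E
```

```text
scene [286.45185185 194.6       ] [  5   4  14  12 135] [[ 0.51373582 -0.21511176  0.031     ]]
  whole (array([286.91315136, 198.37965261]), array([  7,   8,  22,  24, 403], dtype=int32)) [[ 0.52040296 -0.21301635  0.025     ]]
top [348.68047337 227.41420118] [  8   7  15  14 169] [[ 0.51258648 -0.21735228  0.031     ]]
  whole (array([348.004914  , 227.73955774]), array([  7,   7,  23,  23, 407], dtype=int32)) [[ 0.51245664 -0.21651398  0.025     ]]
cap tri [ 0.51261911 -0.21647718  0.02950121]
scene [[0.4927, 0.0276, 0.0625], [0.4904, 0.0824, 0.0625], [0.5462, 0.0296, 0.0625], [0.5451, 0.0845, 0.0625]] [0.5186 0.056  0.0625] diag mids [0.5189 0.056  0.0625] [0.5183 0.056  0.0625]
top [[0.5451, 0.0835, 0.0625], [0.5471, 0.0285, 0.0625], [0.4905, 0.0817, 0.0625], [0.4935, 0.0266, 0.0625]] [0.519  0.0551 0.0625] diag mids [0.5193 0.055  0.0625] [0.5188 0.0551 0.0625]
scene [[0.517  0.0553 0.085 ]]
top [[0.5198 0.0536 0.085 ]]
[0.51936914 0.05408339 0.0876279 ]
scene 0.06 685 [0.5258 0.051  0.0602] [0.4702 0.003  0.058 ] [0.57   0.1028 0.062 ]
scene 0.066 215 [0.5254 0.057  0.0657] [0.4704 0.0073 0.064 ] [0.5651 0.1022 0.068 ]
scene 0.079 39 [0.5297 0.0539 0.0788] [0.5101 0.0349 0.0771] [0.541  0.0743 0.0809]
scene 0.085 101 [0.5206 0.0558 0.085 ] [0.5033 0.0387 0.083 ] [0.5352 0.0731 0.087 ]
scene chassis ((0.5144181251525879, 0.16001468896865845), (0.15460658073425293, 0.3395337164402008), 2.618540048599243)
top 0.06 863 [0.5219 0.0507 0.0606] [0.4713 0.0031 0.058 ] [0.5692 0.103  0.062 ]
top 0.066 344 [0.5182 0.0522 0.0657] [0.4713 0.0033 0.064 ] [0.568 0.101 0.068]
top 0.079 54 [0.5154 0.0512 0.0789] [0.4977 0.0341 0.0771] [0.5381 0.0725 0.081 ]
top 0.085 103 [0.5185 0.0516 0.0855] [0.5011 0.037  0.0831] [0.5351 0.0705 0.087 ]
top chassis ((0.5134332776069641, 0.1597966104745865), (0.15132394433021545, 0.3400432765483856), 2.5516371726989746)
```

Chassis pose and flange screws agree: outlet ≈ (0.519, 0.055, seat 0.066), cap ≈ (0.513, −0.2165). Next, a helper that converts world targets into tool shifts.

```bash
cat > g.py <<'E'
import sys,numpy as np
from scipy.spatial.transform import Rotation as R
from rig import robot
def go(x,y,z,yaw=None):
    o=robot.get_obs();M=R.from_quat(o["tool_rot"])
    s=M.inv().apply(np.array([x,y,z])-o["position"]);X=M.as_matrix()[:,0];a=np.arctan2(X[1],X[0])
    print("shift",s.round(4),"turn",None if yaw is None else round(float((a-yaw+np.pi)%(2*np.pi)-np.pi),3),"yaw",a.round(3))
def st():
    o=robot.get_obs();M=R.from_quat(o["tool_rot"]).as_matrix()
    print("t",round(float(o["time"]),2),"p",np.round(o["position"],4),"zax",M[:,2].round(3),"yaw",round(float(np.arctan2(M[1,0],M[0,0])),3),"F",np.round(o["ft_force"],1),"M",np.round(o["moment"],2),"q",np.round(o["q"],2),"w",round(float(o["grip_width"]),4))
E
python3 -c "
from g import *
go(.46,.15,.22);go(.513,-.2165,.12,.706)"
```

```text
shift [-0.3871 -0.3338  0.0022] turn None yaw 2.813
shift [-0.5556 -0.6634  0.1028] turn 2.107 yaw 2.813
```

>>> send_rows --steps '[0.087,-0.387,-0.334,0,1.3,0.087,-0.387,-0.334,0,1.3,0.087,-0.387,-0.334,0,1.3,0.087,-0.387,-0.334,0,1.3,0.087,-0.387,-0.334,0,1.3,0.087,-0.387,-0.334,0,1.3,0.087,-0.387,-0.334,0,1.3,0.087,-0.45,-0.5,0,1.5]'

```text
time: 1.1
position: [0.4358, 0.1504, 0.2224]
tool_rot: [0.79, 0.613, 0.0, 0.001]
ft_force: [-0.5, 0.1, -0.6]
grip_width: 0.0868
```

```bash
python3 -c "
from g import *
st();go(.513,-.2165,.10,.706)"
```

```text
t 1.1 p [0.4358 0.1504 0.2224] zax [ 0.001 -0.002 -1.   ] yaw 1.319 F [-0.5  0.1 -0.6] M [-0.11  0.04  0.01] q [ 0.09  0.31  1.83 -0.    1.    0.34] w 0.0868
shift [-0.3359  0.166   0.123 ] turn 0.613 yaw 1.319
```

>>> send_rows --steps '[0.087,-0.336,0.166,0.0,0.826,0.087,-0.336,0.166,0.0,0.826,0.087,-0.336,0.166,0.0,0.826,0.087,-0.336,0.166,0.03,0.826,0.087,-0.336,0.166,0.08,0.826,0.087,-0.336,0.166,0.123,0.826,0.087,-0.336,0.166,0.123,0.826,0.087,-0.336,0.166,0.123,0.826]'

```text
time: 2.1
position: [0.5116, -0.2178, 0.0969]
tool_rot: [0.97, 0.242, -0.001, -0.001]
ft_force: [-0.9, 0.2, -0.1]
grip_width: 0.087
```

```bash
python3 - <<'E'
from g import *
from rig import cams
import cv2
st();go(.513,-.2165,.006,.493)
r=[]
for n in("scene","top"):
    c=cams.camera(n);np.savez(n+"1.npz",**c)
    u,v=(287,198) if n=="scene" else (348,228)
    r.append(cv2.resize(c["color"][v-50:v+50,u-50:u+50,::-1],(400,400)))
cv2.imwrite("pics/z1.png",np.hstack(r))
E
```

```text
t 2.1 p [ 0.5116 -0.2178  0.0969] zax [-0.003  0.002 -1.   ] yaw 0.49 F [-0.9  0.2 -0.1] M [-0.11  0.13 -0.02] q [-0.6   0.62  1.71 -0.    0.82  0.48] w 0.087
shift [ 0.002  -0.0002  0.0909] turn -0.003 yaw 0.49
```

View pics/z1.png

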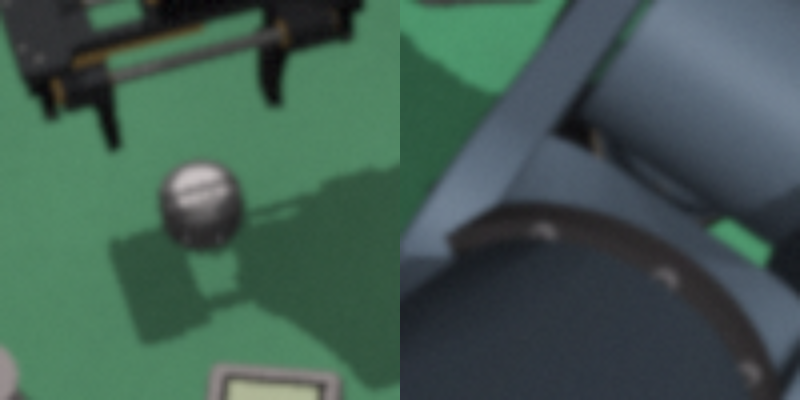

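The scene view shows the open fingers straddling the cap at crop (200,205), and the top view is blocked by the arm. I'll lower now and do a light centring grip.

>>> send_rows --steps '[0.087,0.002,0,0.045,0,0.087,0.002,0,0.075,0,0.087,0.002,0,0.09,0,0.087,0.002,0,0.09,0,0.05,0.002,0,0.09,0,0.045,0.002,0,0.09,0,0.045,0.002,0,0.09,0,0.045,0.002,0,0.09,0]' --force 4

```text
time: 3.2
position: [0.5143, -0.2153, 0.0102]
tool_rot: [0.97, 0.244, 0.0, 0.0]
ft_force: [0.0, -0.0, -0.2]
grip_width: 0.0545
```

```bash
python3 -c "
from g import *
st()"
```

```text
t 3.2 p [ 0.5143 -0.2153  0.0102] zax [ 0.    -0.001 -1.   ] yaw 0.492 F [ 0.  -0.  -0.2] M [-0.07  0.16 -0.07] q [-0.6   0.76  1.75 -0.    0.63  0.48] w 0.0545
```

>>> send_rows --steps '[0.045,0,0,0.004,0,0.045,0,0,0.004,0,0.045,0,0,0.004,0,0.045,0,0,0.004,0,0.045,0,0,0.004,0]'

```text
time: 3.82
position: [0.5149, -0.2157, 0.0063]
tool_rot: [0.97, 0.244, 0.001, 0.001]
ft_force: [1.8, -1.7, 2.4]
grip_width: 0.0498
```

```bash
python3 -c "
from g import *
st()"
```

```text
t 3.83 p [ 0.5149 -0.2157  0.0063] zax [ 0.002 -0.001 -1.   ] yaw 0.492 F [ 1.8 -1.7  2.4] M [-0.35 -0.1   0.02] q [-0.6   0.77  1.75 -0.    0.62  0.48] w 0.0498
```

>>> send_rows --steps '[0.087,0,0,0,0,0.087,0,0,0,0,0.087,0,0,0,0,0.087,0,0,0,-0.8,0.087,0,0,0,-0.8,0.087,0,0,0,-0.8,0.087,0,0,0,-0.8,0.087,0,0,0,-0.8]'

```text
time: 4.82
position: [0.5145, -0.2154, 0.0061]
tool_rot: [0.798, 0.603, 0.0, 0.001]
ft_force: [1.6, -0.3, 0.0]
grip_width: 0.0874
```

```bash
python3 -c "
from g import *
st();go(.515,-.2157,.006,2.064)"
```

```text
t 4.83 p [ 0.5145 -0.2154  0.0061] zax [ 0.001 -0.001 -1.   ] yaw 1.295 F [ 1.6 -0.3  0. ] M [-0.12  0.09  0.05] q [-0.6   0.77  1.75 -0.    0.62 -0.32] w 0.0874
shift [-0.0002  0.0006  0.0001] turn -0.769 yaw 1.295
```

>>> send_rows --steps '[0.087,0,0,0,-0.77,0.087,0,0,0,-0.77,0.087,0,0,0,-0.77,0.087,0,0,0,-0.77,0.087,0,0,0,-0.77,0.045,0,0,0,-0.77,0.045,0,0,0,-0.77,0.045,0,0,0,-0.77]'

```text
time: 5.82
position: [0.5145, -0.2154, 0.0061]
tool_rot: [0.513, 0.858, -0.0, 0.0]
ft_force: [-0.2, 0.4, 0.3]
grip_width: 0.0645
```

>>> send_rows --steps '[0.045,0,0,0,0,0.045,0,0,0,0,0.045,0,0,0,0,0.045,0,0,0,0,0.045,0,0,0,0,0.045,0,0,0,0]' --force 20

```text
time: 6.58
position: [0.5143, -0.2153, 0.0061]
tool_rot: [0.513, 0.858, -0.0, 0.0]
ft_force: [-0.8, -0.6, 0.7]
grip_width: 0.0491
```

```bash
python3 -c "
from g import *
st();go(.515,-.2157,.006,2.064)"
```

```text
t 6.58 p [ 0.5143 -0.2153  0.0061] zax [ 0.    -0.001 -1.   ] yaw 2.064 F [-0.8 -0.6  0.7] M [-0.2   0.31  0.05] q [-0.6   0.77  1.75 -0.    0.62 -1.09] w 0.0491
shift [-0.0007  0.0005  0.0001] turn 0.0 yaw 2.064
```

Cap gripped at a 49.1 mm opening, centred both ways. The arm-measured centre is (+1.5, +1.2) mm from the camera estimate, so I'll apply about the same bias to the outlet. Lift and transfer.

>>> send_rows --steps '[0.045,0,0,-0.03,0,0.045,0,0,-0.08,0,0.045,0,0,-0.13,0,0.045,0,0,-0.15,0,0.045,0,0,-0.15,0]'

```text
time: 7.2
position: [0.5154, -0.2157, 0.1576]
tool_rot: [0.513, 0.858, -0.0, 0.002]
ft_force: [-0.7, 0.9, -1.8]
grip_width: 0.0487
```

```bash
python3 -c "
from g import *
st();go(.520,.0563,.13,2.064)"
```

```text
t 7.2 p [ 0.5154 -0.2157  0.1576] zax [ 0.004 -0.003 -1.   ] yaw 2.064 F [-0.7  0.9 -1.8] M [-0.06  0.01 -0.07] q [-0.6   0.52  1.67 -0.    0.95 -1.09] w 0.0487
shift [0.2375 0.1328 0.0269] turn 0.0 yaw 2.064
```

>>> send_rows --steps '[0.045,0.237,0.133,0,0,0.045,0.237,0.133,0,0,0.045,0.237,0.133,0,0,0.045,0.237,0.133,0,0,0.045,0.237,0.133,0,0,0.045,0.237,0.133,0.015,0,0.045,0.237,0.133,0.027,0,0.045,0.237,0.133,0.027,0]'

```text
time: 8.2
position: [0.5191, 0.0549, 0.1278]
tool_rot: [0.514, 0.858, -0.001, 0.0]
ft_force: [0.5, -0.0, -1.5]
grip_width: 0.0488
```

```bash
python3 - <<'E'
from g import *
from rig import cams
import cv2
st();go(.520,.0563,.10,2.064)
r=[]
for n in("scene","top"):
    c=cams.camera(n);np.savez(n+"2.npz",**c)
    u,v=(401,190) if n=="scene" else (223,222)
    r.append(cv2.resize(c["color"][v-40:v+40,u-40:u+40,::-1],(400,400)))
cv2.imwrite("pics/z2.png",np.hstack(r))
E
```

```text
t 8.2 p [0.5191 0.0549 0.1278] zax [-0.    -0.002 -1.   ] yaw 2.062 F [ 0.5 -0.  -1.5] M [-0.04 -0.01  0.04] q [-0.11  0.53  1.78 -0.    0.83 -0.6 ] w 0.0488
shift [0.0009 0.0016 0.0278] turn -0.002 yaw 2.062
```

View pics/z2.png

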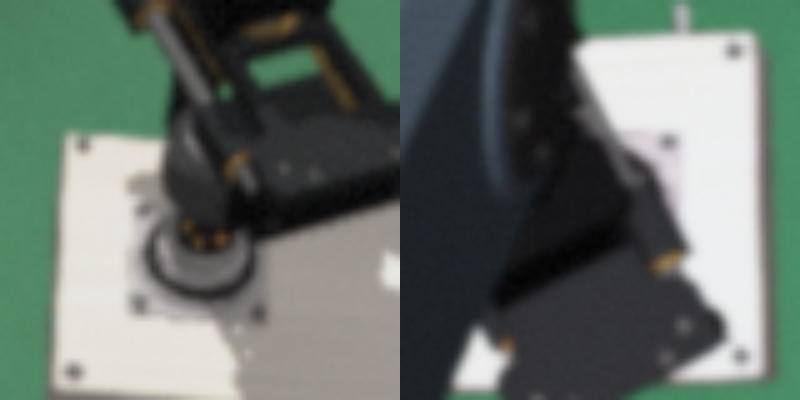

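Scene crop: cap at (200,190) just above the outlet at (205,255), aligned as well as I can see. The top view is hidden by the gripper. I'll come down gently.

>>> send_rows --steps '[0.045,0.001,0.0015,0.01,0,0.045,0.001,0.0015,0.02,0,0.045,0.001,0.0015,0.028,0,0.045,0.001,0.0015,0.03,0,0.045,0.001,0.0015,0.03,0]'

```text
time: 8.93
position: [0.5212, 0.0564, 0.099]
tool_rot: [0.514, 0.858, -0.0, 0.002]
ft_force: [-0.0, 0.2, -1.1]
grip_width: 0.0489
```

```bash
python3 -c "
from g import *
st();go(.520,.0563,.088,2.064)"
```

```text
t 8.93 p [0.5212 0.0564 0.099 ] zax [ 0.003 -0.003 -1.   ] yaw 2.062 F [-0.   0.2 -1.1] M [-0.07  0.05  0.02] q [-0.1   0.58  1.8  -0.    0.76 -0.59] w 0.0489
shift [ 0.0005 -0.0011  0.011 ] turn -0.002 yaw 2.062
```

>>> send_rows --steps '[0.045,0.0005,-0.001,0.003,0,0.045,0.0005,-0.001,0.006,0,0.045,0.0005,-0.001,0.009,0,0.045,0.0005,-0.001,0.009,0]'

```text
time: 9.43
position: [0.52, 0.0564, 0.0898]
tool_rot: [0.514, 0.858, -0.001, 0.002]
ft_force: [0.6, 0.7, -2.8]
grip_width: 0.0484
```

```bash
python3 -c "
from g import *
st();go(.520,.0563,.086,2.064)"
```

```text
t 9.43 p [0.52   0.0564 0.0898] zax [ 0.002 -0.003 -1.   ] yaw 2.062 F [ 0.6  0.7 -2.8] M [-0.06 -0.02  0.  ] q [-0.1   0.6   1.8  -0.    0.74 -0.59] w 0.0484
shift [-0.0001  0.      0.0038] turn -0.002 yaw 2.062
```

>>> send_rows --steps '[0.045,0,0,0.002,0,0.045,0,0,0.004,0,0.045,0,0,0.004,0]'

```text
time: 9.8
position: [0.5197, 0.0564, 0.0856]
tool_rot: [0.514, 0.858, -0.001, 0.001]
ft_force: [-0.8, -0.3, -1.4]
grip_width: 0.0486
```

```bash
python3 -c "
from g import *
st()"
```

```text
t 9.8 p [0.5197 0.0564 0.0856] zax [ 0.002 -0.003 -1.   ] yaw 2.062 F [-0.8 -0.3 -1.4] M [-0.04  0.02 -0.01] q [-0.1   0.6   1.81 -0.    0.73 -0.59] w 0.0486
```

>>> send_rows --steps '[0.045,0,0,0.0015,0,0.045,0,0,0.003,0,0.045,0,0,0.003,0]'

```text
time: 10.18
position: [0.5195, 0.0563, 0.0827]
tool_rot: [0.514, 0.858, -0.001, 0.001]
ft_force: [-0.8, -0.7, 1.5]
grip_width: 0.0488
```

```bash
python3 -c "
from g import *
st()"
```

```text
t 10.18 p [0.5195 0.0563 0.0827] zax [ 0.001 -0.003 -1.   ] yaw 2.062 F [-0.8 -0.7  1.5] M [-0.26  0.33 -0.01] q [-0.1   0.61  1.81 -0.    0.72 -0.59] w 0.0488
```

>>> send_rows --steps '[0.045,0,0,0.001,0,0.045,0,0,0.001,0]'

```text
time: 10.42
position: [0.5196, 0.0563, 0.0823]
tool_rot: [0.514, 0.858, -0.001, 0.001]
ft_force: [-1.4, -0.6, 4.8]
grip_width: 0.0488
```

```bash
python3 -c "
from g import *
st()"
```

```text
t 10.43 p [0.5196 0.0563 0.0823] zax [ 0.002 -0.003 -1.   ] yaw 2.063 F [-1.4 -0.6  4.8] M [-0.12  0.41  0.11] q [-0.1   0.61  1.81 -0.    0.72 -0.59] w 0.0488
```

In contact with about 6 N press, rim about 10.2 mm above the seat and inside the expected band. Backing off anticlockwise in small steps.

>>> send_rows --steps '[0.045,0,0,0.001,-0.08,0.045,0,0,0.001,-0.16,0.045,0,0,0.001,-0.24,0.045,0,0,0.001,-0.24]'

```text
time: 10.92
position: [0.5193, 0.0562, 0.081]
tool_rot: [0.408, 0.913, -0.001, 0.001]
ft_force: [-1.5, -0.9, -1.3]
grip_width: 0.0486
```

```bash
python3 -c "
from g import *
st()"
```

```text
t 10.93 p [0.5193 0.0562 0.081 ] zax [ 0.001 -0.003 -1.   ] yaw 2.302 F [-1.5 -0.9 -1.3] M [-0.24  0.13  0.03] q [-0.1   0.61  1.81 -0.    0.72 -0.83] w 0.0486
```

The press force vanished while z fell, so it seems to have dropped. I'll follow it down gently without turning.

>>> send_rows --steps '[0.045,0,0,0.001,0,0.045,0,0,0.0015,0,0.045,0,0,0.0015,0]'

```text
time: 11.3
position: [0.5193, 0.0561, 0.0795]
tool_rot: [0.408, 0.913, -0.001, 0.001]
ft_force: [-1.3, -1.1, -0.7]
grip_width: 0.0489
```

```bash
python3 -c "
from g import *
st()"
```

```text
t 11.3 p [0.5193 0.0561 0.0795] zax [ 0.001 -0.003 -1.   ] yaw 2.302 F [-1.3 -1.1 -0.7] M [-0.21  0.18  0.01] q [-0.1   0.61  1.81 -0.    0.72 -0.83] w 0.0489
```

>>> send_rows --steps '[0.045,0,0,0.0008,0,0.045,0,0,0.0012,0,0.045,0,0,0.0012,0]'

```text
time: 11.68
position: [0.5194, 0.0561, 0.0792]
tool_rot: [0.408, 0.913, -0.001, 0.001]
ft_force: [-2.0, -0.4, 6.6]
grip_width: 0.0491
```

```bash
python3 -c "
from g import *
st()"
```

```text
t 11.68 p [0.5194 0.0561 0.0792] zax [ 0.001 -0.003 -1.   ] yaw 2.301 F [-2.  -0.4  6.6] M [-0.26  0.58 -0.04] q [-0.1   0.61  1.81 -0.    0.72 -0.83] w 0.0491
```

Contact at rim ≈ 7.1 mm above the seat, matching the stated post-drop height, with light load. Now I run clockwise, following the pitch (2.15 mm/rad).

>>> send_rows --steps '[0.045,0,0,0.0003,0.08,0.045,0,0,0.0005,0.16,0.045,0,0,0.0007,0.24,0.045,0,0,0.0009,0.32,0.045,0,0,0.0011,0.4,0.045,0,0,0.0011,0.4]'

```text
time: 12.42
position: [0.5197, 0.0562, 0.0785]
tool_rot: [0.581, 0.814, -0.001, 0.002]
ft_force: [-1.2, -0.7, 2.5]
grip_width: 0.0483
```

```bash
python3 -c "
from g import *
st()"
```

```text
t 12.43 p [0.5197 0.0562 0.0785] zax [ 0.002 -0.003 -1.   ] yaw 1.902 F [-1.2 -0.7  2.5] M [-0.21  0.25  0.01] q [-0.1   0.62  1.81 -0.    0.71 -0.43] w 0.0483
```

>>> send_rows --steps '[0.045,0,0,0.0004,0.1,0.045,0,0,0.0006,0.2,0.045,0,0,0.0009,0.3,0.045,0,0,0.0011,0.4,0.045,0,0,0.0013,0.5,0.045,0,0,0.0013,0.5]'

```text
time: 13.18
position: [0.5201, 0.0563, 0.0774]
tool_rot: [0.764, 0.646, 0.0, 0.002]
ft_force: [-1.1, 0.6, 2.1]
grip_width: 0.0491
```

```bash
python3 -c "
from g import *
st()"
```

```text
t 13.18 p [0.5201 0.0563 0.0774] zax [ 0.003 -0.003 -1.   ] yaw 1.404 F [-1.1  0.6  2.1] M [-0.12  0.27  0.03] q [-0.1   0.62  1.81 -0.    0.71  0.07] w 0.0491
```

Threading confirmed: rim down to 5.3 mm, below the unthreaded minimum, with low load and torque. Continuing.

>>> send_rows --steps '[0.045,0,0,0.0004,0.11,0.045,0,0,0.0007,0.22,0.045,0,0,0.0009,0.33,0.045,0,0,0.0012,0.44,0.045,0,0,0.0014,0.55,0.045,0,0,0.0016,0.66,0.045,0,0,0.0018,0.77,0.045,0,0,0.0018,0.8]'

```text
time: 14.18
position: [0.5205, 0.056, 0.0757]
tool_rot: [0.954, 0.298, 0.001, 0.002]
ft_force: [-0.8, -2.5, 1.3]
grip_width: 0.0486
```

```bash
python3 -c "
from g import *
st()"
```

```text
t 14.18 p [0.5205 0.056  0.0757] zax [ 0.004 -0.003 -1.   ] yaw 0.606 F [-0.8 -2.5  1.3] M [-0.53  0.3  -0.  ] q [-0.1   0.62  1.81 -0.    0.71  0.86] w 0.0486
```

>>> send_rows --steps '[0.045,0,0,0.0004,0.11,0.045,0,0,0.0007,0.22,0.045,0,0,0.0009,0.33,0.045,0,0,0.0012,0.44,0.045,0,0,0.0014,0.55,0.045,0,0,0.0017,0.66,0.045,0,0,0.0019,0.77,0.045,0,0,0.0019,0.8]'

```text
time: 15.18
position: [0.5204, 0.0557, 0.074]
tool_rot: [0.995, -0.096, 0.002, 0.002]
ft_force: [-1.1, -3.2, 2.0]
grip_width: 0.049
```

```bash
python3 -c "
from g import *
st()"
```

```text
t 15.18 p [0.5204 0.0557 0.074 ] zax [ 0.004 -0.004 -1.   ] yaw -0.192 F [-1.1 -3.2  2. ] M [-0.59  0.45  0.05] q [-0.11  0.62  1.81 -0.01  0.7   1.66] w 0.049
```

Rim is about 1.9 mm above the seat with torque still low. The wrist would run out of range before home, so I'll regrasp here.

>>> send_rows --steps '[0.087,0,0,0,0,0.087,0,0,0,0,0.087,0,0,0,0,0.087,0,0,0,0,0.087,0,0,0,-1.6,0.087,0,0,0,-1.6,0.087,0,0,0,-1.6,0.087,0,0,0,-1.6]'

```text
time: 16.18
position: [0.5205, 0.0558, 0.0739]
tool_rot: [0.96, 0.278, 0.001, 0.002]
ft_force: [0.4, 0.6, 0.5]
grip_width: 0.0872
```

>>> send_rows --steps '[0.087,0,0,0,-0.95,0.087,0,0,0,-0.95,0.087,0,0,0,-0.95,0.087,0,0,0,-0.95,0.087,0,0,0,-0.95,0.087,0,0,0,-0.95]'

```text
time: 16.92
position: [0.5205, 0.0559, 0.0739]
tool_rot: [0.727, 0.686, 0.0, 0.003]
ft_force: [-0.0, -0.6, -0.8]
grip_width: 0.0872
```

```bash
python3 -c "
from g import *
st();go(.5198,.056,.074)"
```

```text
t 16.93 p [0.5205 0.0559 0.0739] zax [ 0.004 -0.004 -1.   ] yaw 1.513 F [-0.  -0.6 -0.8] M [-0.09  0.05 -0.01] q [-0.1   0.62  1.81 -0.01  0.7  -0.04] w 0.0872
shift [ 0.0001 -0.0007 -0.0001] turn None yaw 1.513
```

>>> send_rows --steps '[0.045,0,-0.0005,0,0,0.045,0,-0.0005,0,0,0.045,0,-0.0005,0,0,0.045,0,-0.0005,0,0,0.045,0,-0.0005,0,0,0.045,0,-0.0005,0,0,0.045,0,-0.0005,0,0,0.045,0,-0.0005,0,0]' --force 20

```text
time: 17.92
position: [0.5199, 0.0559, 0.0739]
tool_rot: [0.727, 0.686, 0.0, 0.003]
ft_force: [0.1, -0.6, 0.6]
grip_width: 0.0491
```

```bash
python3 -c "
from g import *
st()"
```

```text
t 17.93 p [0.5199 0.0559 0.0739] zax [ 0.004 -0.004 -1.   ] yaw 1.513 F [ 0.1 -0.6  0.6] M [-0.12  0.2   0.  ] q [-0.1   0.62  1.81 -0.01  0.7  -0.04] w 0.0491
```

>>> send_rows --steps '[0.045,0,0,0.0003,0.1,0.045,0,0,0.0005,0.2,0.045,0,0,0.0008,0.3,0.045,0,0,0.001,0.4,0.045,0,0,0.0012,0.5,0.045,0,0,0.0014,0.6,0.045,0,0,0.0016,0.7,0.045,0,0,0.0016,0.7]'

```text
time: 18.92
position: [0.5201, 0.0558, 0.0725]
tool_rot: [0.918, 0.396, 0.001, 0.003]
ft_force: [-0.7, -0.3, 2.6]
grip_width: 0.0488
```

```bash
python3 -c "
from g import *
st()"
```

```text
t 18.93 p [0.5201 0.0558 0.0725] zax [ 0.004 -0.004 -1.   ] yaw 0.814 F [-0.7 -0.3  2.6] M [-0.08  0.23  0.04] q [-0.1   0.63  1.81 -0.01  0.7   0.66] w 0.0488
```

>>> send_rows --steps '[0.045,0,0,0.0003,0.08,0.045,0,0,0.0005,0.16,0.045,0,0,0.0005,0.16]'

```text
time: 19.3
position: [0.5203, 0.0557, 0.0724]
tool_rot: [0.947, 0.322, 0.002, 0.003]
ft_force: [-0.4, 0.0, 4.2]
grip_width: 0.0487
```

```bash
python3 -c "
from g import *
st();st()"
```

```text
t 19.3 p [0.5203 0.0557 0.0724] zax [ 0.005 -0.004 -1.   ] yaw 0.656 F [-0.4  0.   4.2] M [-0.11  0.34 -0.03] q [-0.11  0.63  1.81 -0.01  0.7   0.81] w 0.0487
t 19.3 p [0.5203 0.0557 0.0724] zax [ 0.005 -0.004 -1.   ] yaw 0.656 F [-0.4  0.   4.2] M [-0.11  0.34 -0.03] q [-0.11  0.63  1.81 -0.01  0.7   0.81] w 0.0487
```

>>> send_rows --steps '[0.045,0,0,0.0003,0.08,0.045,0,0,0.0004,0.16,0.045,0,0,0.0004,0.16]'

```text
time: 19.68
position: [0.5204, 0.0556, 0.0723]
tool_rot: [0.969, 0.246, 0.002, 0.003]
ft_force: [-1.4, -1.6, 5.3]
grip_width: 0.0484
```

```bash
python3 -c "
from g import *
st()"
```

```text
t 19.68 p [0.5204 0.0556 0.0723] zax [ 0.005 -0.004 -1.   ] yaw 0.498 F [-1.4 -1.6  5.3] M [-0.17  0.38 -0.06] q [-0.11  0.63  1.81 -0.01  0.7   0.97] w 0.0484
```

>>> send_rows --steps '[0.045,0,0,0.0002,0.07,0.045,0,0,0.0003,0.14,0.045,0,0,0.0003,0.16]'

```text
time: 20.05
position: [0.5204, 0.0554, 0.0722]
tool_rot: [0.986, 0.169, 0.002, 0.003]
ft_force: [-2.1, -1.1, 4.3]
grip_width: 0.0483
```

```bash
python3 -c "
from g import *
st()"
```

```text
t 20.05 p [0.5204 0.0554 0.0722] zax [ 0.005 -0.004 -1.   ] yaw 0.34 F [-2.1 -1.1  4.3] M [-0.13  0.35  0.04] q [-0.11  0.63  1.81 -0.01  0.7   1.13] w 0.0483
```

>>> send_rows --steps '[0.045,0,0,0.0001,0.06,0.045,0,0,0.0001,0.12,0.045,0,0,0.0001,0.12]'

```text
time: 20.42
position: [0.5204, 0.0553, 0.0721]
tool_rot: [0.994, 0.111, 0.002, 0.002]
ft_force: [-0.9, -1.9, 3.1]
grip_width: 0.049
```

```bash
python3 -c "
from g import *
st()"
```

```text
t 20.43 p [0.5204 0.0553 0.0721] zax [ 0.005 -0.004 -1.   ] yaw 0.222 F [-0.9 -1.9  3.1] M [-0.28  0.35 -0.09] q [-0.11  0.63  1.81 -0.01  0.7   1.25] w 0.049
```

>>> send_rows --steps '[0.045,0,0,0.0001,0.05,0.045,0,0,0.0001,0.1,0.045,0,0,0.0001,0.1]'

```text
time: 20.8
position: [0.5205, 0.0552, 0.072]
tool_rot: [0.998, 0.062, 0.002, 0.002]
ft_force: [-0.2, -1.5, 3.3]
grip_width: 0.0483
```

```bash
python3 -c "
from g import *
st();print(robot.get_obs()['joint_torque'])"
```

```text
t 20.8 p [0.5205 0.0552 0.072 ] zax [ 0.005 -0.005 -1.   ] yaw 0.124 F [-0.2 -1.5  3.3] M [-0.29  0.3  -0.12] q [-0.11  0.63  1.81 -0.01  0.69  1.35] w 0.0483
[ 9.45712030e-01 -3.86077094e+01 -9.18735266e+00  2.91236546e-01
 -2.60632429e-01  2.07987602e-02]
```

>>> send_rows --steps '[0.045,0,0,0,0.05,0.045,0,0,0,0.1]'

```text
time: 21.05
position: [0.5204, 0.055, 0.0719]
tool_rot: [1.0, 0.013, 0.002, 0.003]
ft_force: [-2.3, -2.9, 2.7]
grip_width: 0.0482
```

```bash
python3 -c "
from g import *
st();print(robot.get_obs()['joint_torque'][5])"
```

```text
t 21.05 p [0.5204 0.055  0.0719] zax [ 0.005 -0.005 -1.   ] yaw 0.026 F [-2.3 -2.9  2.7] M [-0.18  0.37  0.23] q [-0.11  0.63  1.81 -0.01  0.69  1.44] w 0.0482
-0.014910403406247497
```

>>> send_rows --steps '[0.045,0,0,0,0]'

```text
time: 21.18
position: [0.5204, 0.055, 0.0719]
tool_rot: [1.0, 0.014, 0.002, 0.002]
ft_force: [0.2, 0.2, 3.9]
grip_width: 0.0488
```

```bash
python3 - <<'E'
from g import *
from rig import cams
import cv2
st();print(robot.get_obs()['joint_torque'][5])
c=cams.camera("scene");v,u=195,401
cv2.imwrite("pics/z3.png",cv2.resize(c["color"][v-40:v+40,u-40:u+40,::-1],(500,500),interpolation=cv2.INTER_CUBIC))
E
```

```text
t 21.18 p [0.5204 0.055  0.0719] zax [ 0.005 -0.005 -1.   ] yaw 0.028 F [0.2 0.2 3.9] M [-0.14  0.31 -0.2 ] q [-0.11  0.63  1.81 -0.01  0.69  1.44] w 0.0488
-0.031755618983879685
```

View pics/z3.png

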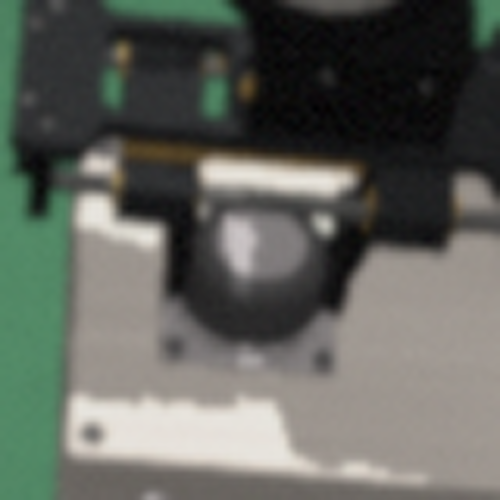

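The reaction moment reached about +0.2 Nm while turning at 3.9–4.0 rad, with the rim at seat height: home. The scene picture shows the cap (265,275) flat on the flange. One tiny snug nudge to confirm, then release in the same call.

>>> send_rows --steps '[0.045,0,0,0,0.03]'

```text
time: 21.35
position: [0.5203, 0.0549, 0.0719]
tool_rot: [1.0, -0.001, 0.002, 0.003]
ft_force: [-1.3, -1.9, 3.6]
grip_width: 0.0487
```

```bash
python3 -c "
from g import *
st()"
```

```text
t 21.35 p [0.5203 0.0549 0.0719] zax [ 0.005 -0.005 -1.   ] yaw -0.002 F [-1.3 -1.9  3.6] M [-0.16  0.36  0.28] q [-0.11  0.63  1.81 -0.01  0.69  1.47] w 0.0487
```

Torque +0.28 Nm: snug. Releasing, then lifting away.

>>> send_rows --steps '[0.087,0,0,0,0,0.087,0,0,0,0,0.087,0,0,0,0,0.087,0,0,0,0,0.087,0,0,-0.02,0,0.087,0,0,-0.06,0,0.087,0,0,-0.12,0,0.087,0,0,-0.15,0]'

```text
time: 22.35
position: [0.5209, 0.0557, 0.225]
tool_rot: [1.0, -0.001, 0.005, 0.003]
ft_force: [1.6, 0.8, -0.1]
grip_width: 0.0868
```

```bash
python3 -c "
from g import *
st();go(.25,.45,.22)"
```

```text
t 22.35 p [0.5209 0.0557 0.225 ] zax [ 0.01  -0.005 -1.   ] yaw -0.002 F [ 1.6  0.8 -0.1] M [-0.07  0.1   0.02] q [-0.1   0.39  1.69 -0.01  1.06  1.47] w 0.0868
shift [-2.716e-01 -3.938e-01  2.000e-04] turn None yaw -0.002
```

>>> send_rows --steps '[0.087,-0.1,-0.3,-0.03,0,0.087,-0.1,-0.3,-0.03,0,0.087,-0.1,-0.3,-0.03,0,0.087,-0.1,-0.3,-0.03,0,0.087,-0.1,-0.3,-0.03,0,0.087,-0.2,-0.4,-0.03,0,0.087,-0.2,-0.4,-0.03,0,0.087,-0.2,-0.4,-0.03,0]'

```text
time: 23.35
position: [0.3181, 0.4582, 0.2507]
tool_rot: [1.0, 0.001, 0.004, 0.003]
ft_force: [0.2, -0.1, 1.0]
grip_width: 0.0868
```

```bash
python3 - <<'E'
from g import *
from h import *
from rig import cams
st()
r=[];ims=[]
for n in("scene","top"):
    c=cams.camera(n);np.savez(n+"3.npz",**c)
    u,v=(401,195) if n=="scene" else (223,222)
    r.append(cv2.resize(c["color"][v-30:v+30,u-30:u+30,::-1],(400,400),interpolation=cv2.INTER_CUBIC))
    P=cloud(c).reshape(-1,3);m=(np.hypot(P[:,0]-.52,P[:,1]-.056)<.016)
    q=P[m];A=np.c_[q[:,:2]-[.52,.056],np.ones(len(q))];m2=np.abs(q[:,2]-np.median(q[:,2]))<.008
    print(n,"top z",np.median(q[:,2]),len(q),"slope",np.linalg.lstsq(A[m2],q[m2,2],rcond=None)[0].round(4))
    d0=load(n+"0.npz");ims.append(c["color"][:,:,::-1])
    print(np.abs(c["color"].astype(int)-d0["color"].astype(int)).max(2).__gt__(60).sum())
cv2.imwrite("pics/z4.png",np.hstack(r));cv2.imwrite("pics/s4.png",ims[0])
E
```

```text
t 23.35 p [0.3181 0.4582 0.2507] zax [ 0.009 -0.005 -1.   ] yaw 0.002 F [ 0.2 -0.1  1. ] M [-0.05  0.14  0.05] q [ 0.77  0.4   1.57 -0.01  1.16  2.34] w 0.0868
scene top z 0.09679570123951597 128 slope [-0.0612  0.014   0.097 ]
2724
top top z 0.0981908099872697 189 slope [-0.0108 -0.0045  0.0981]
502
```

View pics/z4.png

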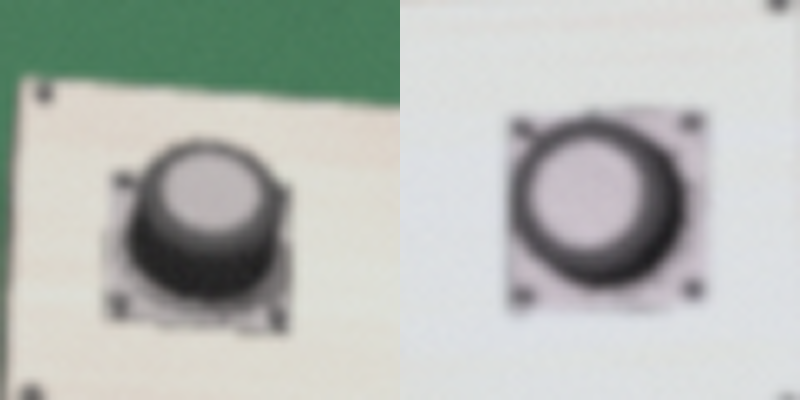

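View pics/s4.png

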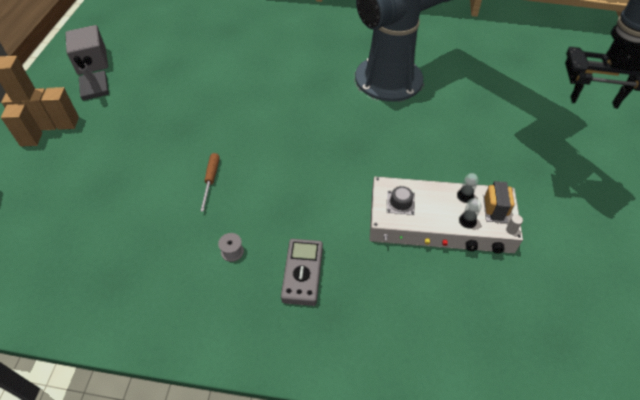

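The cap sits level on the outlet (scene ≈ (401,198)), top at z 0.097–0.098 against an expected 0.097. The spool, meter and screwdriver are at their first pixels. Handing in.

```bash
python3 -c "
from rig import hand_in
print(hand_in())"
```

```text
the job is handed in; nothing more can be done
None
```

The cap is on the outlet, screwed home and snug, and I handed the job in at about 23 s.

- **Pick-up and setting on:** I gripped the cap twice at right angles to centre it, then set it on the thread with about 6 N.
- **Back-off:** I turned it anticlockwise 0.24 rad. The press force vanished, and the rim came to rest 7.1 mm above the seat, which matches the drop height given.
- **Running in:** I ran it clockwise about 4.0 rad with one regrasp. The rim came down at roughly the thread pitch. Near the end the turning reaction rose to about +0.2 and then +0.28 Nm, so I stopped there and let go.
- **Last checks:** The cap's top is at z = 0.097 (scene camera) and 0.098 m (top camera), against 0.097 m expected. It looks level in both pictures. The spool, meter and screwdriver appear unmoved, and the gripper is clear.

Some readings did not agree well:
- **Initial height:** The rim first rested about 10.2 mm above the seat. At the stated pitch, 0.24 rad would not have lifted it to the 11.5 mm peak, and I did not see the ride-up itself. The 7.1 mm rest height and the thread taking hold are what support the drop.
- **Turning moment:** The reading was noisy, and the final +0.28 Nm is somewhat above the 0.1–0.2 Nm given. One reading with the arm still showed −0.2 Nm.
- **Tilt:** The scene camera's depth fit gave a slope of about 0.06, while the top camera gave about 0.01. I put the difference down to depth noise.

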